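# Seat the extruder's die plate: four wing nuts crosswise

### The job

Tighten the four wing nuts on the clay extruder's die plate crosswise so that the plate seats evenly: bring one nut and the one diagonally opposite home first, and only then the other two. Turn each clockwise, about half a turn, just until you feel it go firm; stop there, because forcing it further crushes the gasket. Don't lean hard on the plate, leave the pots and tools standing around alone, and let go of everything at the end.

Things in the scene. Friction and masses are not known exactly. Their poses are not given: they have to be found in the camera images.
- extruder: Blue bench clay extruder standing nozzle up, fixed to the table: 190 mm square foot, round barrel, 170 mm square flange with a black gasket, 90 mm high to the gasket's top. Origin: centre of its underside, z up. Four studs stand at x, y = +-55 mm of its frame, 110 mm between neighbours; nuts 1 to 4 go round, so 1 and 3 are diagonally opposite, and so are 2 and 4.
- plate_top (a point): Centre of the top face of the aluminium die plate (170 x 170 x 10 mm, brass die with black holes in the middle), lying on the gasket over the studs, about 101 mm above the table; z up, axes parallel to the extruder's. It comes down less than 1 mm in all.
- nut1_grip (a point): Wing nut 1, on the stud at (+55, +55) mm. Wings: one upright steel bar 46 mm long (point's x), 10 mm thick (y), 30 mm high, on a round hub 24 mm wide, 13 mm high, on the plate. Point: on the stud's axis, 34 mm above the plate, 8 mm below the bar's top: the height to grip (tips 19 mm lower clear the hub). Clockwise from above (yaw decreasing) tightens. See plate for how it feels.
- nut2_grip (a point): Wing nut 2, on the stud at (+55, -55) mm. Wings: one upright steel bar 46 mm long (point's x), 10 mm thick (y), 30 mm high, on a round hub 24 mm wide, 13 mm high, on the plate. Point: on the stud's axis, 34 mm above the plate, 8 mm below the bar's top: the height to grip (tips 19 mm lower clear the hub). Clockwise from above (yaw decreasing) tightens. See plate for how it feels.
- nut3_grip (a point): Wing nut 3, on the stud at (-55, -55) mm. Wings: one upright steel bar 46 mm long (point's x), 10 mm thick (y), 30 mm high, on a round hub 24 mm wide, 13 mm high, on the plate. Point: on the stud's axis, 34 mm above the plate, 8 mm below the bar's top: the height to grip (tips 19 mm lower clear the hub). Clockwise from above (yaw decreasing) tightens. See plate for how it feels.
- nut4_grip (a point): Wing nut 4, on the stud at (-55, +55) mm. Wings: one upright steel bar 46 mm long (point's x), 10 mm thick (y), 30 mm high, on a round hub 24 mm wide, 13 mm high, on the plate. Point: on the stud's axis, 34 mm above the plate, 8 mm below the bar's top: the height to grip (tips 19 mm lower clear the hub). Clockwise from above (yaw decreasing) tightens. See plate for how it feels.
- plate: The die plate itself, origin at the centre of its underside. Each nut starts 2.2 to 3.4 rad (about half a turn) short of seating, differing from nut to nut; its pose does not tell (1 mm thread). It runs at about 0.05 N m; past seating torque rises about 1.5 N m per rad, and 0.4 rad past (about 0.6 N m) the gasket is crushed. Let go, a seated nut eases back to just home and stays.
- pot_green: Bystander, loose: green plastic glaze pot, 72 mm wide, 85 mm high; origin under its centre.
- pot_clay: Bystander, loose: terracotta glaze pot, 68 mm wide, 65 mm high; origin under its centre.
- pot_blue: Bystander, loose: blue glaze pot, 76 mm wide, 70 mm high; origin under its centre.
- jar_ochre: Bystander, loose: closed ochre glaze jar, 60 mm wide, 80 mm high; origin under its centre.
- brush_red: Bystander, loose: red-handled brush, 200 mm, lying flat along its x.
- spanner: Bystander, loose: steel spanner, 160 mm, lying flat along its x.
- spare_die: Bystander, loose: spare brass die ring, 90 mm wide, 8 mm thick, lying flat.

How it is judged:
On the way, in this order (a step that is already met when the one before it is completed fails the run):
1. two diagonally opposite nuts are home (no more than 0.1 rad short of seating) while the other two still stand loose (at least 1.7 rad short of seating) (((z of each of nut1_grip, nut3_grip in the frame of extruder below 0.134291 m and z of each of nut2_grip, nut4_grip in the frame of extruder above 0.134545 m) or (z of each of nut2_grip, nut4_grip in the frame of extruder below 0.134291 m and z of each of nut1_grip, nut3_grip in the frame of extruder above 0.134545 m))), for 0.2 s.
2. all four nuts are home (z of each of nut1_grip, nut2_grip, nut3_grip, nut4_grip in the frame of extruder below 0.134291 m), for 0.2 s.
At the end, for the whole second after the job is handed in: All four wing nuts are home: each turned to no more than 0.1 rad short of its seating and less than 0.4 rad past it; the plate lies level on its gasket (within 0.0015 rad) (all of step 2 and z of each of nut1_grip, nut2_grip, nut3_grip, nut4_grip in the frame of extruder above 0.134211 m and angle between plate_top's own z axis and vertical below 0.0015 rad); the robot touches nothing.
It fails at once if a nut is forced 0.4 rad or more past seating (gasket crushed) (z of any of nut1_grip, nut2_grip, nut3_grip, nut4_grip in the frame of extruder below 0.134211 m).
It fails at once if the robot presses on the plate with more than 25 N (contact force between any of the fingers, the arm and plate above 25 N).
It fails at once if a bystander is shoved more than 30 mm (distance of any of pot_green, pot_clay, pot_blue, jar_ochre, brush_red, spanner, spare_die from where it was at the start of the episode above 0.03 m).
It also fails if it takes over 72 s, if anything falls off the work surface, if the arm or the gripper's body presses on something with over 40 N, if the wrist force passes 120 N, or if a joint passes its speed limit or range.

### The arm

A 6-joint arm with a two-finger parallel gripper is mounted at the origin on the work surface. World frame = base frame: x ahead of the robot, y to its left, z up, the work surface at z = 0. Lengths are in m, angles in rad, forces in N, time in s.
With the tool pointing down it reaches from about 0.35 to 0.85 m from the base axis. Payload 8.1 kg.
Tool frame: the origin (TCP) lies at the centre of the arm's flange, where the gripper is bolted on; the fingertips stand 186 mm ahead of it and the grasp point (between the pads) lies 167 mm ahead of it (robot.grasp_offset is the distance from the TCP to the grasp point, in m); z points along the fingers, y is the line along which they close (so a half turn about z gives the same grasp; the last joint's range is limited). The gripper opens to 93 mm and grips with 3 to 60 N. Pads are 15 mm wide; open, the fingers measure 128 mm over their backs; the gripper's body (75 mm by 188 mm) begins 65 mm behind the grasp point.
Start: joints at [-1.211, 0.13, 1.488, -0, 1.523, -0.085], TCP at [0.258, -0.542, 0.405] pointing down, gripper open.
Joint ranges: [-2.96, 2.96], [-0.89, 2.26], [0.02, 2.5], [-1.34, 4.48], [0, 2.73], [-2.66, 2.66]. Speed limits (rad/s): [2.39, 2.39, 2.79, 3.14, 3.14, 3.14].

### API

Orientations are given as a rotation vector (axis times angle).
In Python, from plant import robot gives the robot as it stands.
- The arm moves only by the tool drive_tool, never from a script. Its argument "moves" is one flat list of numbers, 7 for each row, row after row: the finger opening in mm, from 0 to 93, then the shift along the tool's x, y, z in mm, then the turn, a rotation vector about the tool's x, y, z in degrees. A call has 1 to 8 rows; each row shifts and turns the commanded pose from where the row before left it, along the tool's axes as they then stand; what a row does not reach is not made up. A row lasts 1/10 s, in which the tool goes at most 50 mm and 8.59 degrees, less where a joint would pass 70% of its speed; a pose out of reach is approached as far as the arm can. A call is refused whole if a number of a shift passes 50 or a number of a turn 8.59, either way. A call with a gripper value outside its range is refused whole. The fingers move at their own pace and stop on an object; "grip_force" is the grip in N (left out, the last holds). Time passes only in rows, so rows that do not move let the fingers close. It gives the time, the measured TCP pose, the force, the opening and the grip force at its end, in the units of the state.
- robot.read_state(): the state, without advancing time (a new reading comes with each control period).
- robot.read_camera(name): name is "scene" or "top" or "wrist"; returns a dict with "color" (420x560x3 uint8, red, green, blue), "depth" (420x560 float32, m along the optical axis (not along the pixel's ray), 0 where there is no reading), "mtx" (3x3 intrinsics, pixels), "R" (3x3) and "t" (3): a world point X has camera coordinates R X + t. Camera axes: x right, y down, z forward; pixel columns grow to the right and rows downward; lengths in m; the calibration is good to about 2 mm. A picture is of the moment at which its call begins.
- robot.close_job(): hands the job in; it is judged then, once.
The state is a dict: "t": time; "q": joint angles; "dq": joint speeds; "joint_torque": joint torques, N m; "tool_pos": TCP position; "orientation": TCP orientation; "force": force on the tool from outside, world axes, zero at the start; "wrist_torque": the same for the moment, N m; "opening": finger opening in m; "gripper_force": force on a finger pad.
Only numpy, scipy, OpenCV 4.12 (cv2) and the standard library are available. Lean on these libraries where they do the work, as an engineer would, in place of code of your own. Each camera call takes 0.05 s, during which the arm holds its last target. There are 200 camera calls.

## Working session

There is one attempt and no reset: what is moved stays moved. The work goes in short steps, Python scripts to look and compute and a tool call to move; the robot and the scene stay as the last step left them, time stands still between calls to the robot, and variables do not carry over. Pictures are saved under pics/ and viewed, at most 10 in all, crops included, and the job is handed in when it is done.

Besides the shell and the picture viewer there is one more tool, called as name(argument=value, ...) on one line, values as JSON. drive_tool: Moves the arm, as the interface text tells. Its arguments: {"type":"object","properties":{"moves":{"type":"array","items":{"type":"number"}},"grip_force":{"type":"number"}},"required":["moves"]}

```bash
mkdir -p pics; ls
python3 - <<'E'
from plant import robot
import cv2,numpy as np
s=robot.read_state();print(s)
for n in ("scene","top"):
    c=robot.read_camera(n);cv2.imwrite(f"pics/{n}0.png",c["color"][:,:,::-1]);np.savez(f"{n}0.npz",**c);print(n,c["mtx"].tolist(),c["R"].round(3).tolist(),c["t"])
E
```

```text
pics
{'t': 0.0, 'q': array([-1.21140715e+00,  1.31160869e-01,  1.48922060e+00, -2.76217155e-05,
        1.52299999e+00, -8.54365223e-02]), 'dq': array([ 1.11418409e-03, -5.96986067e-05, -1.38176809e-03,  9.03099268e-04,
       -1.69831050e-04,  8.84120509e-04]), 'joint_torque': array([ 1.09806719e-03, -5.59842718e+01, -4.91751659e+01,  7.70762167e-02,
        3.58129630e-02, -1.19093434e-04]), 'tool_pos': array([ 0.25810039, -0.54141242,  0.40371955]), 'orientation': array([-3.06248389e+00, -6.92596071e-01,  4.26371872e-04]), 'force': array([ 0.91054882, -0.25986279,  0.03539155]), 'wrist_torque': array([-0.03647146,  0.06680992,  0.03007361]), 'gripper_force': 0.0, 'opening': 0.09281167451069518}
scene [[505.7561523262722, 0.0, 279.2329480243446], [0.0, 505.7561523262722, 210.36004920735476], [0.0, 0.0, 1.0]] [[-0.524, 0.851, 0.021], [0.587, 0.379, -0.716], [-0.617, -0.363, -0.698]] [ 0.21995414 -0.28358179  1.788583  ]
top [[465.4021541447666, 0.0, 288.09789993689776], [0.0, 465.4021541447666, 206.343951146802], [0.0, 0.0, 1.0]] [[-0.028, -0.999, 0.021], [-0.998, 0.027, -0.064], [0.063, -0.022, -0.998]] [0.08063663 0.59014277 1.41031317]
```

View pics/top0.png

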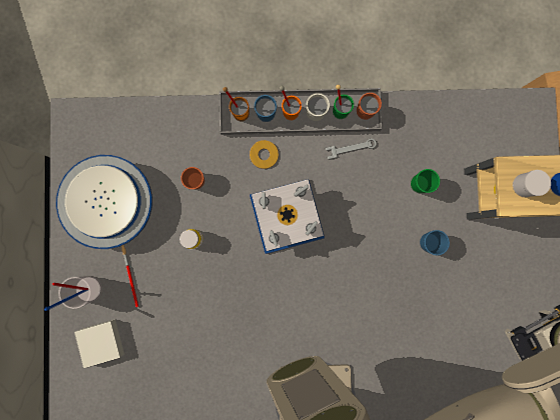

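View pics/scene0.png

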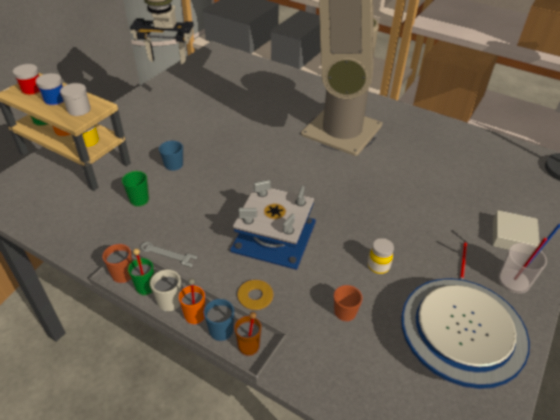

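The top view shows the plate centred at about (287,215), with nuts near (264,201), (300,191), (312,229) and (275,238). The spare die at (264,154) and the spanner at (350,148) lie clear of it. The scene view shows the same plate at about (275,212), with all four wing bars upright.

```bash
cat > h.py <<'E'
import numpy as np,cv2
def cloud(c):
    v,u=np.mgrid[0:420,0:560]; d=c["depth"]; K=c["mtx"]
    P=np.stack([(u-K[0,2])/K[0,0]*d,(v-K[1,2])/K[1,1]*d,d],-1)
    return (P-c["t"])@c["R"], d>0
E
python3 - <<'E'
from h import *
for n in("top","scene"):
    c=dict(np.load(f"{n}0.npz")); X,ok=cloud(c)
    near=ok&(abs(X[...,0]-0.57)<.2)&(abs(X[...,1]-0)<.2)
    if n=="top": print("table z",np.median(X[...,2][near&(abs(X[...,2])<.02)]))
    m=near&(X[...,2]>.09)&(X[...,2]<.109)&(c["color"].min(2)>110)
    p=X[m]; r=cv2.minAreaRect(p[:,:2].astype(np.float32)); print(n,"plate",r,p[:,2].mean(),len(p))
    m=(near&(X[...,2]>.118)&(X[...,2]<.16)).astype(np.uint8)
    k,l,st,ce=cv2.connectedComponentsWithStats(m)
    for i in range(1,k):
        if st[i,4]<8: continue
        q=X[l==i]; e,V=np.linalg.eigh(np.cov(q[:,:2].T)); print(ce[i],len(q),q.mean(0).round(4),q[:,2].max().round(4),"bar yaw deg",np.degrees(np.arctan2(V[1,1],V[0,1])).round(1),np.sqrt(e).round(4))
E
```

```text
table z 0.0007668192554015
top plate ((0.563514232635498, 0.06941385567188263), (0.1687859147787094, 0.16935037076473236), 13.42082405090332) 0.10088903972894149 2461
[301.2        190.50769231] 65 [0.6281 0.029  0.1399] 0.1484 bar yaw deg 123.5 [0.0034 0.013 ]
[263.69565217 200.2173913 ] 69 [0.6035 0.135  0.1406] 0.147 bar yaw deg 179.5 [0.0035 0.013 ]
[311.55223881 227.76119403] 67 [0.5226 0.0031 0.1402] 0.1481 bar yaw deg 140.1 [0.0035 0.013 ]
[273.75438596 237.85964912] 57 [0.4974 0.1096 0.1419] 0.1469 bar yaw deg -161.2 [0.0029 0.0125]
scene plate ((0.5648970603942871, 0.07195612043142319), (0.17524810135364532, 0.17135338485240936), 13.53066349029541) 0.10099514540821046 1782
[261.9527027  185.39864865] 148 [0.5261 0.0073 0.1331] 0.1466 bar yaw deg 139.7 [0.003  0.0136]
[300.89156627 194.42168675] 83 [0.503  0.1153 0.1362] 0.1487 bar yaw deg -163.5 [0.0031 0.0151]
[247.51497006 212.20958084] 167 [0.6331 0.0328 0.1334] 0.1469 bar yaw deg 124.3 [0.0028 0.0133]
[288.59677419 222.41129032] 124 [0.6086 0.1405 0.1347] 0.1466 bar yaw deg 177.8 [0.003  0.0143]
```

drive_tool(moves=[40,34,-27,0,0,0,0,40,34,-27,0,0,0,0,40,34,-27,0,0,0,0,40,34,-27,0,0,0,0,40,34,-27,0,0,0,0,40,34,-27,0,0,0,0,40,34,-27,0,0,0,0], grip_force=25)

```text
t: 0.8
tool_pos: [0.392, -0.2669, 0.4044]
orientation: [-3.064, -0.693, 0.0]
force: [0.5, -0.3, -0.2]
opening: 0.0428
gripper_force: 0.0
```

drive_tool(moves=[40,34,-27,0,0,0,0,40,34,-27,0,0,0,0,40,34,-27,0,0,0,0,40,34,-27,0,0,0,0,40,34,-27,0,0,0,0,40,34,-27,0,0,0,0,40,34,-27,0,0,0,0])

```text
t: 1.5
tool_pos: [0.5256, 0.0063, 0.4044]
orientation: [-3.064, -0.693, 0.001]
force: [1.2, -0.7, 0.3]
opening: 0.0404
gripper_force: 0.0
```

drive_tool(moves=[40,0,0,0,0,0,-8.2,40,0,0,0,0,0,-8.2,40,0,0,0,0,0,-8.2,40,0,0,0,0,0,-8.2,40,0,0,0,0,0,-8.2,40,0,0,0,0,0,-8.2,40,0,0,0,0,0,-8.2])

```text
t: 2.2
tool_pos: [0.5251, 0.0045, 0.4042]
orientation: [-2.348, -2.086, 0.001]
force: [-0.0, -1.0, -0.3]
opening: 0.04
gripper_force: 0.0
```

drive_tool(moves=[40,0,0,0,0,0,-8.2,40,0,0,0,0,0,-8.2,40,0,0,0,0,0,-8.2,40,0,0,0,0,0,-8.2,40,0,0,0,0,0,-8.2,40,0,0,0,0,0,-8.2,40,0,0,0,0,0,-8.2,40,0,0,0,0,0,0])

```text
t: 3.0
tool_pos: [0.5251, 0.0044, 0.4043]
orientation: [-1.063, -2.955, 0.0]
force: [0.1, -0.3, 1.3]
opening: 0.0397
gripper_force: 0.0
```

```bash
cat >> h.py <<'E'
from scipy.spatial.transform import Rotation as Ro
def show(s):
    R=Ro.from_rotvec(s["orientation"]).as_matrix()
    print("t",round(s["t"],2),"pos",s["tool_pos"].round(4),"yaw",np.degrees(np.arctan2(R[1,0],R[0,0])).round(1),"z",R[:,2].round(3),"q",s["q"].round(2),"q6deg",np.degrees(s["q"][5]).round(1),"F",s["force"].round(2),"T",s["wrist_torque"].round(3),"op",round(s["opening"]*1e3,1),"gf",round(s["gripper_force"],1))
    return R
E
python3 - <<'E'
from h import *
from plant import robot
s=robot.read_state();R=show(s)
c=robot.read_camera("wrist");cv2.imwrite("pics/w1.png",c["color"][:,:,::-1])
X,ok=cloud(c); 
m=(ok&(X[...,2]>.125)&(X[...,2]<.155)).astype(np.uint8)
k,l,st,ce=cv2.connectedComponentsWithStats(m)
for i in range(1,k):
    if st[i,4]<60: continue
    q=X[l==i];q=q[q[:,2]>.137]
    if len(q)<20: continue
    r=cv2.minAreaRect(q[:,:2].astype(np.float32)); e,V=np.linalg.eigh(np.cov(q[:,:2].T)); print(ce[i],len(q),q.mean(0).round(4),q[:,2].max().round(4),"yaw",np.degrees(np.arctan2(V[1,1],V[0,1])).round(1),np.round(r[0],4),np.round(r[1],4))
E
```

```text
t 3.0 pos [0.5251 0.0044 0.4043] yaw 140.4 z [-0.001  0.    -1.   ] q [-0.09 -0.07  1.7   0.    1.52 -0.97] q6deg -55.5 F [ 0.15 -0.29  1.27] T [ 0.052 -0.158 -0.054] op 39.7 gf 0.0
[386.32619212  89.32895646] 1229 [0.4982 0.1108 0.1407] 0.1435 yaw -161.5 [0.4989 0.1114] [0.046  0.0103]
[505.22803347 189.65620642] 1010 [0.6039 0.1362 0.1408] 0.1437 yaw 179.6 [0.6052 0.137 ] [0.0107 0.0461]
[283.51525054 219.70152505] 867 [0.5235 0.0054 0.1409] 0.1436 yaw 140.4 [0.5241 0.0049] [0.0092 0.0453]
[404.86778399 286.75418994] 285 [0.6215 0.0427 0.1405] 0.1433 yaw 112.9 [0.6229 0.0416] [0.0099 0.0182]
```

View pics/w1.png

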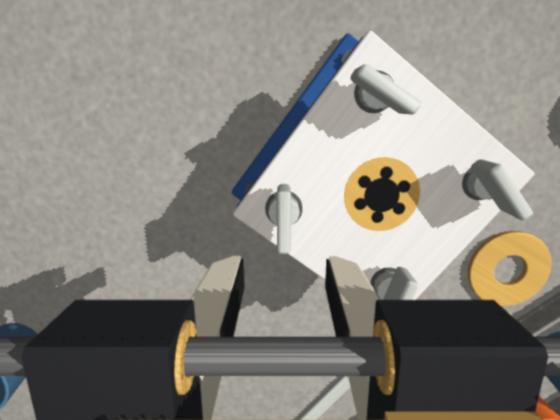

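The wrist view shows nut C at (284,220) between the fingers' lines. The others are at (387,90), (500,187) and (397,283), and their measured bar sizes are about 46 x 10 mm, as they should be.

drive_tool(moves=[40,1,0,30,0,0,0,40,0,0,30,0,0,0,40,0,0,25,0,0,0,40,0,0,17,0,0,0,5,0,0,0,0,0,0,5,0,0,0,0,0,0,5,0,0,0,0,0,0,5,0,0,0,0,0,0], grip_force=25)

```text
t: 3.85
tool_pos: [0.525, 0.005, 0.3043]
orientation: [1.068, 2.952, 0.001]
force: [-1.0, -1.0, 1.6]
opening: 0.0122
gripper_force: 1.0
```

```bash
cat > st.py <<'E'
from h import *
from plant import robot
show(robot.read_state())
E
python3 st.py
```

```text
t 3.85 pos [0.525  0.005  0.3043] yaw 140.2 z [ 0.002 -0.    -1.   ] q [-0.09 -0.    1.81 -0.    1.33 -0.96] q6deg -55.3 F [-1.02 -1.03  1.57] T [-0.303  0.052  0.052] op 12.2 gf 1.0
```

drive_tool(moves=[5,0,0,2,0,0,0,5,0,0,0,0,0,0,5,0,0,0,0,0,8,5,0,0,0,0,0,8,5,0,0,0,0,0,8,5,0,0,0,0,0,8,5,0,0,0,0,0,8,5,0,0,0,0,0,0])

```text
t: 4.65
tool_pos: [0.5244, 0.0041, 0.3038]
orientation: [2.019, 2.404, -0.003]
force: [-14.2, -5.9, 19.5]
opening: 0.0097
gripper_force: 25.1
```

```bash
python3 st.py
```

```text
t 4.65 pos [0.5244 0.0041 0.3038] yaw 99.9 z [ 0.    -0.003 -1.   ] q [-0.09 -0.    1.81 -0.    1.33 -0.26] q6deg -15.0 F [-14.17  -5.92  19.54] T [-1.144  2.602  0.042] op 9.7 gf 25.1
```

drive_tool(moves=[5,-0.7,-0.7,-1.8,0,0,0,5,0,0,0,0,0,8,5,0,0,0,0,0,8,5,0,0,0,0,0,8,5,0,0,0,0,0,8,5,0,0,0,0,0,8,5,0,0,0,0,0,8,5,0,0,0,0,0,0])

```text
t: 5.45
tool_pos: [0.5235, 0.0039, 0.3039]
orientation: [2.824, 1.376, -0.002]
force: [-8.8, -2.5, 9.1]
opening: 0.0098
gripper_force: 25.0
```

```bash
python3 st.py
```

```text
t 5.45 pos [0.5235 0.0039 0.3039] yaw 52.0 z [-0.001 -0.001 -1.   ] q [-0.09 -0.    1.82 -0.    1.33  0.57] q6deg 32.9 F [-8.81 -2.52  9.12] T [-0.546  1.69  -0.048] op 9.8 gf 25.0
```

drive_tool(moves=[5,-0.5,-0.3,-0.8,0,0,0,5,0,0,0,0,0,8,5,0,0,0,0,0,8,5,0,0,0,0,0,8,5,0,0,0,0,0,8,5,0,0,0,0,0,6,5,0,0,0,0,0,0])

```text
t: 6.15
tool_pos: [0.523, 0.0042, 0.3038]
orientation: [-3.118, -0.384, 0.002]
force: [-4.2, 0.8, 3.3]
opening: 0.0097
gripper_force: 25.0
```

```bash
python3 st.py
```

```text
t 6.15 pos [0.523  0.0042 0.3038] yaw 14.1 z [-0.001  0.    -1.   ] q [-0.09 -0.01  1.82  0.    1.33  1.24] q6deg 70.8 F [-4.17  0.82  3.26] T [0.107 1.074 0.087] op 9.7 gf 25.0
```

drive_tool(moves=[5,0,0,0,0,0,6,5,0,0,0,0,0,6,5,0,0,0,0,0,0])

```text
t: 6.45
tool_pos: [0.523, 0.0043, 0.3038]
orientation: [-3.141, -0.057, 0.002]
force: [-5.4, 1.5, 3.9]
opening: 0.01
gripper_force: 25.0
```

```bash
python3 st.py
```

```text
t 6.45 pos [0.523  0.0043 0.3038] yaw 2.1 z [-0.001  0.001 -1.   ] q [-0.09 -0.01  1.82  0.    1.33  1.44] q6deg 82.8 F [-5.37  1.54  3.93] T [0.257 1.084 0.14 ] op 10.0 gf 25.0
```

drive_tool(moves=[5,0,0,0,0,0,6,5,0,0,0,0,0,0])

```text
t: 6.65
tool_pos: [0.523, 0.0044, 0.3038]
orientation: [-3.139, 0.107, 0.002]
force: [-5.1, 1.4, 3.5]
opening: 0.0102
gripper_force: 25.1
```

```bash
python3 st.py
```

```text
t 6.65 pos [0.523  0.0044 0.3038] yaw -3.9 z [-0.001  0.001 -1.   ] q [-0.09 -0.01  1.82  0.    1.33  1.55] q6deg 88.8 F [-5.13  1.43  3.5 ] T [0.366 1.06  0.266] op 10.2 gf 25.1
```

drive_tool(moves=[5,0,0,0,0,0,3,5,0,0,0,0,0,0])

```text
t: 6.85
tool_pos: [0.523, 0.0044, 0.3038]
orientation: [-3.135, 0.186, 0.002]
force: [-4.9, 0.5, 2.9]
opening: 0.0101
gripper_force: 25.2
```

```bash
python3 st.py
```

```text
t 6.85 pos [0.523  0.0044 0.3038] yaw -6.8 z [-0.001  0.001 -1.   ] q [-0.09 -0.01  1.82  0.    1.33  1.6 ] q6deg 91.6 F [-4.88  0.53  2.94] T [0.338 1.032 0.388] op 10.1 gf 25.2
```

Nut C is firm: torque has risen to about 0.39 N m. I'll let go and move to A, the diagonal opposite.

drive_tool(moves=[40,0,0,0,0,0,0,40,0,0,0,0,0,0,40,0,0,-40,0,0,0,40,0,0,-40,0,0,0,40,16,-35,0,0,0,0,40,16,-35,0,0,0,0,40,16,-35,0,0,0,0,40,16,-35,0,0,0,0])

```text
t: 7.65
tool_pos: [0.6042, 0.1368, 0.3839]
orientation: [-3.136, 0.185, -0.003]
force: [0.3, -0.2, 0.3]
opening: 0.0401
gripper_force: 0.0
```

drive_tool(moves=[40,0,0,0,0,0,-8.5,40,0,0,0,0,0,-8.5,40,0,0,0,0,0,-8.5,40,0,0,0,0,0,-8.5,40,0,0,0,0,0,-8.5,40,0,0,0,0,0,-8.5,40,0,0,0,0,0,-8.5,40,0,0,0,0,0,-8.5])

```text
t: 8.45
tool_pos: [0.6035, 0.1355, 0.3836]
orientation: [2.698, 1.609, 0.001]
force: [0.0, -0.0, -0.0]
opening: 0.0398
gripper_force: 0.0
```

drive_tool(moves=[40,0,0,0,0,0,-8.5,40,0,0,0,0,0,-8.5,40,0,0,0,0,0,-8.5,40,0,0,0,0,0,-8.5,40,0,0,0,0,0,-8.5,40,0,0,0,0,0,-8.5,40,0,0,0,0,0,-8.5,40,0,0,0,0,0,-8.5])

```text
t: 9.25
tool_pos: [0.6035, 0.1355, 0.3836]
orientation: [1.337, 2.842, 0.001]
force: [-0.4, 1.2, -0.0]
opening: 0.0398
gripper_force: 0.0
```

drive_tool(moves=[40,0,0,0,0,0,-8.5,40,0,0,0,0,0,-8.5,40,0,0,0,0,0,-8.5,40,0,0,0,0,0,-8.5,40,0,0,0,0,0,-8.5,40,0,0,0,0,0,-7.8,40,0,0,0,0,0,0])

```text
t: 9.95
tool_pos: [0.6035, 0.1355, 0.3836]
orientation: [0.008, 3.141, 0.0]
force: [0.7, 0.2, 0.2]
opening: 0.0397
gripper_force: 0.0
```

```bash
cat > look.py <<'E'
from h import *
from plant import robot
import sys
s=robot.read_state();R=show(s)
c=robot.read_camera("wrist")
X,ok=cloud(c)
m=(ok&(X[...,2]>.125)&(X[...,2]<.155)).astype(np.uint8)
k,l,st,ce=cv2.connectedComponentsWithStats(m)
for i in range(1,k):
    if st[i,4]<60: continue
    q=X[l==i];q=q[q[:,2]>.137]
    if len(q)<20: continue
    r=cv2.minAreaRect(q[:,:2].astype(np.float32)); e,V=np.linalg.eigh(np.cov(q[:,:2].T))
    d=(np.r_[r[0],0]-s["tool_pos"])@R*1e3
    print(ce[i].round(),len(q),"yaw",np.degrees(np.arctan2(V[1,1],V[0,1])).round(1),np.round(r[0],4),np.round(r[1],4),"tool dx,dy mm",d[:2].round(1))
E
python3 look.py
```

```text
t 9.95 pos [0.6035 0.1355 0.3836] yaw 179.7 z [ 0.001  0.    -1.   ] q [ 0.14  0.19  1.46 -0.    1.49 -1.43] q6deg -81.8 F [0.75 0.22 0.23] T [ 0.029 -0.11  -0.022] op 39.7 gf 0.0
[241.  55.] 1550 yaw -161.5 [0.4989 0.1115] [0.0459 0.0101] tool dx,dy mm [104.8 -24.6]
[ 64. 103.] 1505 yaw -171.9 [0.5243 0.0054] [0.0459 0.0111] tool dx,dy mm [  78.9 -130.6]
[287. 232.] 999 yaw 179.9 [0.6052 0.137 ] [0.0456 0.0095] tool dx,dy mm [-1.4  1.4]
[129. 269.] 975 yaw 123.4 [0.631  0.0307] [0.0103 0.0461] tool dx,dy mm [ -27.7 -104.7]
```

drive_tool(moves=[40,-0.5,0.7,30,0,0,0,40,0,0,30,0,0,0,30,0,0,20,0,0,0,5,0,0,0,0,0,0,5,0,0,0,0,0,0,5,0,0,0,0,0,0,5,0,0,0,0,0,0,5,0,0,0,0,0,0])

```text
t: 10.8
tool_pos: [0.6045, 0.1367, 0.3055]
orientation: [0.012, 3.138, 0.002]
force: [0.2, 3.6, 4.7]
opening: 0.0096
gripper_force: 25.0
```

drive_tool(moves=[5,0,0,0,0,0,0,5,0,0,0,0,0,8,5,0,0,0,0,0,8,5,0,0,0,0,0,8,5,0,0,0,0,0,8,5,0,0,0,0,0,8,5,0,0,0,0,0,8,5,0,0,0,0,0,0])

```text
t: 11.6
tool_pos: [0.6044, 0.1367, 0.3053]
orientation: [1.295, 2.86, 0.004]
force: [-0.3, 3.6, 5.7]
opening: 0.0096
gripper_force: 25.0
```

```bash
python3 st.py
```

```text
t 11.6 pos [0.6044 0.1367 0.3053] yaw 131.3 z [ 0.003  0.001 -1.   ] q [ 0.14  0.25  1.54  0.    1.35 -0.58] q6deg -33.3 F [-0.3   3.62  5.74] T [ 0.602 -0.176  0.038] op 9.6 gf 25.0
```

drive_tool(moves=[5,0,0,0,0,0,8,5,0,0,0,0,0,8,5,0,0,0,0,0,8,5,0,0,0,0,0,8,5,0,0,0,0,0,8,5,0,0,0,0,0,8,5,0,0,0,0,0,8,5,0,0,0,0,0,8])

```text
t: 12.4
tool_pos: [0.6044, 0.1368, 0.3053]
orientation: [2.615, 1.739, 0.005]
force: [0.7, 3.0, 5.5]
opening: 0.0102
gripper_force: 25.0
```

drive_tool(moves=[5,0,0,0,0,0,8,5,0,0,0,0,0,6,5,0,0,0,0,0,0])

```text
t: 12.7
tool_pos: [0.6044, 0.1368, 0.3052]
orientation: [2.806, 1.412, 0.005]
force: [1.1, 4.3, 5.9]
opening: 0.0099
gripper_force: 25.0
```

```bash
python3 st.py
```

```text
t 12.7 pos [0.6044 0.1368 0.3052] yaw 53.4 z [ 0.003  0.001 -1.   ] q [0.14 0.25 1.54 0.   1.35 0.78] q6deg 44.6 F [1.07 4.33 5.88] T [ 0.723 -0.089  0.087] op 9.9 gf 25.0
```

drive_tool(moves=[5,0,0,0,0,0,6,5,0,0,0,0,0,6,5,0,0,0,0,0,0])

```text
t: 13.0
tool_pos: [0.6044, 0.1368, 0.3052]
orientation: [2.938, 1.112, 0.005]
force: [1.2, 4.7, 5.6]
opening: 0.0098
gripper_force: 25.0
```

```bash
python3 st.py
```

```text
t 13.0 pos [0.6044 0.1368 0.3052] yaw 41.5 z [ 0.003  0.001 -1.   ] q [0.14 0.25 1.54 0.   1.35 0.99] q6deg 56.5 F [1.19 4.73 5.58] T [ 0.719 -0.094  0.052] op 9.8 gf 25.0
```

drive_tool(moves=[5,0,0,0,0,0,6,5,0,0,0,0,0,6,5,0,0,0,0,0,0])

```text
t: 13.3
tool_pos: [0.6044, 0.1368, 0.3051]
orientation: [-3.038, -0.799, -0.006]
force: [0.9, 3.6, 4.8]
opening: 0.0099
gripper_force: 25.1
```

```bash
python3 st.py
```

```text
t 13.3 pos [0.6044 0.1368 0.3051] yaw 29.5 z [ 0.003  0.001 -1.   ] q [0.14 0.25 1.54 0.   1.35 1.2 ] q6deg 68.5 F [0.9  3.57 4.85] T [ 0.717 -0.207  0.266] op 9.9 gf 25.1
```

drive_tool(moves=[5,0,0,0,0,0,3,5,0,0,0,0,0,0])

```text
t: 13.5
tool_pos: [0.6045, 0.1368, 0.3051]
orientation: [-3.057, -0.723, -0.006]
force: [1.4, 4.2, 5.1]
opening: 0.0099
gripper_force: 25.1
```

```bash
python3 st.py
```

```text
t 13.5 pos [0.6045 0.1368 0.3051] yaw 26.6 z [ 0.003  0.001 -1.   ] q [0.14 0.25 1.54 0.   1.35 1.25] q6deg 71.4 F [1.42 4.2  5.08] T [ 0.687 -0.212  0.341] op 9.9 gf 25.1
```

Nut A is firm at about 0.34 N m. I'll release it and go to D.

drive_tool(moves=[40,0,0,0,0,0,0,40,0,0,0,0,0,0,40,0,0,-40,0,0,0,40,0,0,-40,0,0,0,40,-36,-8,0,0,0,0,40,-36,-8,0,0,0,0,40,-35,-8,0,0,0,0,40,0,0,0,0,0,-2])

```text
t: 14.3
tool_pos: [0.4938, 0.109, 0.3817]
orientation: [3.044, 0.776, -0.007]
force: [1.6, -0.4, -0.0]
opening: 0.0403
gripper_force: 0.0
```

drive_tool(moves=[40,0,0,0,0,0,-8.5,40,0,0,0,0,0,-8.5,40,0,0,0,0,0,-8.5,40,0,0,0,0,0,-8.5,40,0,0,0,0,0,-8.5,40,0,0,0,0,0,-8.5,40,0,0,0,0,0,-8.5,40,0,0,0,0,0,-8.5])

```text
t: 15.1
tool_pos: [0.4972, 0.1095, 0.383]
orientation: [-2.082, -2.352, 0.002]
force: [1.3, -0.7, -0.9]
opening: 0.04
gripper_force: 0.0
```

drive_tool(moves=[40,0,0,0,0,0,-8.5,40,0,0,0,0,0,-8.5,40,0,0,0,0,0,-8.5,40,0,0,0,0,0,-8.5,40,0,0,0,0,0,-8.5,40,0,0,0,0,0,-8.5,40,0,0,0,0,0,-8.5,40,0,0,0,0,0,-8.5])

```text
t: 15.9
tool_pos: [0.4972, 0.1095, 0.3829]
orientation: [-0.411, -3.114, 0.001]
force: [0.4, 0.2, -0.4]
opening: 0.04
gripper_force: 0.0
```

drive_tool(moves=[40,0,0,0,0,0,-8.5,40,0,0,0,0,0,-8.5,40,0,0,0,0,0,-8.5,40,0,0,0,0,0,-8.5,40,0,0,0,0,0,0])

```text
t: 16.4
tool_pos: [0.4972, 0.1096, 0.383]
orientation: [0.511, -3.099, 0.001]
force: [-0.2, 0.7, -1.0]
opening: 0.0397
gripper_force: 0.0
```

```bash
python3 look.py
```

```text
t 16.4 pos [0.4972 0.1096 0.383 ] yaw -161.3 z [-0.001 -0.001 -1.   ] q [ 0.12 -0.11  1.77 -0.    1.48 -1.78] q6deg -102.1 F [-0.2   0.71 -1.01] T [ 0.083 -0.19   0.032] op 39.7 gf 0.0
[119. 218.] 1121 yaw -171.8 [0.5239 0.005 ] [0.0454 0.01  ] tool dx,dy mm [   8.  -107.5]
[287. 233.] 1011 yaw -161.6 [0.4982 0.1116] [0.0453 0.0095] tool dx,dy mm [-1.9  1.7]
[279. 388.] 408 yaw -136.8 [0.6115 0.1427] [0.0276 0.0098] tool dx,dy mm [-119.2   -5.2]
```

drive_tool(moves=[40,-0.9,1.4,30,0,0,0,40,0,0,30,0,0,0,30,0,0,18,0,0,0,5,0,0,0,0,0,0,5,0,0,0,0,0,0,5,0,0,0,0,0,0,5,0,0,0,0,0,0,5,0,0,0,0,0,0])

```text
t: 17.25
tool_pos: [0.4984, 0.1116, 0.307]
orientation: [-0.506, 3.098, 0.0]
force: [-0.9, -0.1, 5.4]
opening: 0.0096
gripper_force: 25.0
```

drive_tool(moves=[5,0,0,0,0,0,0,5,0,0,0,0,0,8,5,0,0,0,0,0,8,5,0,0,0,0,0,8,5,0,0,0,0,0,8,5,0,0,0,0,0,8,5,0,0,0,0,0,8,5,0,0,0,0,0,0])

```text
t: 18.05
tool_pos: [0.4983, 0.1113, 0.3069]
orientation: [0.805, 3.034, 0.0]
force: [-0.2, -1.3, 6.6]
opening: 0.0097
gripper_force: 25.0
```

```bash
python3 st.py
```

```text
t 18.05 pos [0.4983 0.1113 0.3069] yaw 150.3 z [ 0.002 -0.    -1.   ] q [ 0.12 -0.04  1.85 -0.    1.33 -0.93] q6deg -53.4 F [-0.15 -1.27  6.63] T [-0.293  0.071  0.053] op 9.7 gf 25.0
```

drive_tool(moves=[5,0,0,0,0,0,8,5,0,0,0,0,0,8,5,0,0,0,0,0,8,5,0,0,0,0,0,8,5,0,0,0,0,0,8,5,0,0,0,0,0,8,5,0,0,0,0,0,8,5,0,0,0,0,0,8])

```text
t: 18.85
tool_pos: [0.498, 0.1111, 0.3068]
orientation: [2.292, 2.146, 0.0]
force: [-4.2, -3.3, 7.8]
opening: 0.0095
gripper_force: 25.0
```

drive_tool(moves=[5,0,0,0,0,0,8,5,0,0,0,0,0,6,5,0,0,0,0,0,0])

```text
t: 19.15
tool_pos: [0.4979, 0.1111, 0.3067]
orientation: [2.535, 1.854, 0.0]
force: [-3.3, -3.0, 8.3]
opening: 0.0101
gripper_force: 25.0
```

```bash
python3 st.py
```

```text
t 19.15 pos [0.4979 0.1111 0.3067] yaw 72.3 z [ 0.001 -0.001 -1.   ] q [ 0.12 -0.04  1.85 -0.    1.34  0.43] q6deg 24.5 F [-3.27 -3.    8.32] T [-0.607  0.841  0.023] op 10.1 gf 25.0
```

drive_tool(moves=[5,0,0,0,0,0,6,5,0,0,0,0,0,6,5,0,0,0,0,0,0])

```text
t: 19.45
tool_pos: [0.4978, 0.1112, 0.3067]
orientation: [2.715, 1.579, 0.0]
force: [-4.5, -2.1, 8.0]
opening: 0.0097
gripper_force: 25.0
```

```bash
python3 st.py
```

```text
t 19.45 pos [0.4978 0.1112 0.3067] yaw 60.4 z [ 0.001 -0.001 -1.   ] q [ 0.12 -0.04  1.85 -0.    1.34  0.64] q6deg 36.5 F [-4.51 -2.1   8.02] T [-0.507  0.969  0.012] op 9.7 gf 25.0
```

drive_tool(moves=[5,0,0,0,0,0,6,5,0,0,0,0,0,6,5,0,0,0,0,0,0])

```text
t: 19.75
tool_pos: [0.4978, 0.1112, 0.3067]
orientation: [2.865, 1.287, 0.0]
force: [-5.2, -2.9, 9.2]
opening: 0.0098
gripper_force: 25.1
```

```bash
python3 st.py
```

```text
t 19.75 pos [0.4978 0.1112 0.3067] yaw 48.4 z [ 0.    -0.001 -1.   ] q [ 0.12 -0.04  1.85 -0.    1.34  0.85] q6deg 48.5 F [-5.16 -2.9   9.18] T [-0.412  0.967  0.25 ] op 9.8 gf 25.1
```

drive_tool(moves=[5,0,0,0,0,0,3,5,0,0,0,0,0,0])

```text
t: 19.95
tool_pos: [0.4978, 0.1113, 0.3067]
orientation: [2.897, 1.214, 0.0]
force: [-4.6, -2.5, 9.2]
opening: 0.0102
gripper_force: 25.2
```

```bash
python3 st.py
```

```text
t 19.95 pos [0.4978 0.1113 0.3067] yaw 45.5 z [ 0.    -0.001 -1.   ] q [ 0.12 -0.04  1.85 -0.    1.34  0.9 ] q6deg 51.4 F [-4.58 -2.55  9.24] T [-0.449  1.02   0.273] op 10.2 gf 25.2
```

Nut D is firm: torque rose from about 0.01 to 0.27 N m. The last nut is B.

drive_tool(moves=[40,0,0,0,0,0,0,40,0,0,0,0,0,0,40,0,0,-38,0,0,0,40,0,0,-38,0,0,0,40,8.6,38,0,0,0,0,40,8.6,38,0,0,0,0,40,8.6,38,0,0,0,0,40,8.6,37,0,0,0,0])

```text
t: 20.75
tool_pos: [0.6309, 0.0294, 0.3813]
orientation: [2.896, 1.217, 0.001]
force: [0.8, 0.6, 0.3]
opening: 0.04
gripper_force: 0.0
```

drive_tool(moves=[40,0,0,0,0,0,-8.5,40,0,0,0,0,0,-8.5,40,0,0,0,0,0,-8.5,40,0,0,0,0,0,-8.5,40,0,0,0,0,0,-8.5,40,0,0,0,0,0,-8.5,40,0,0,0,0,0,-8.5,40,0,0,0,0,0,-8.5])

```text
t: 21.55
tool_pos: [0.6297, 0.0303, 0.381]
orientation: [-1.713, -2.633, 0.0]
force: [-0.1, 0.1, -0.1]
opening: 0.04
gripper_force: 0.0
```

drive_tool(moves=[40,0,0,0,0,0,-8,40,0,0,0,0,0,-1.9,40,0,0,0,0,0,0])

```text
t: 21.85
tool_pos: [0.6297, 0.0304, 0.3811]
orientation: [-1.487, -2.767, 0.0]
force: [0.5, 0.1, 0.1]
opening: 0.0399
gripper_force: 0.0
```

```bash
python3 look.py
```

```text
t 21.85 pos [0.6297 0.0304 0.3811] yaw 123.5 z [-0.  0. -1.] q [-0.03  0.22  1.43  0.    1.49 -0.62] q6deg -35.4 F [0.5  0.14 0.13] T [-0.056 -0.1   -0.004] op 39.9 gf 0.0
[145.   6.] 295 yaw -135.9 [0.4946 0.0962] [0.0177 0.006 ] tool dx,dy mm [129.4 -76.3]
[353.  62.] 1552 yaw -139.2 [0.6057 0.1369] [0.0453 0.0101] tool dx,dy mm [102.1  38.8]
[119. 175.] 1239 yaw -172.1 [0.525 0.005] [0.0457 0.0105] tool dx,dy mm [  36.6 -101.3]
[286. 233.] 1072 yaw 123.4 [0.6312 0.0306] [0.0098 0.0454] tool dx,dy mm [-0.7  1.4]
```

drive_tool(moves=[40,-0.3,0.3,30,0,0,0,40,0,0,30,0,0,0,30,0,0,17,0,0,0,5,0,0,0,0,0,0,5,0,0,0,0,0,0,5,0,0,0,0,0,0,5,0,0,0,0,0,0,5,0,0,0,0,0,0])

```text
t: 22.7
tool_pos: [0.6306, 0.0301, 0.3065]
orientation: [1.486, 2.765, 0.001]
force: [-2.8, -0.8, 6.1]
opening: 0.01
gripper_force: 25.0
```

drive_tool(moves=[5,0,0,0,0,0,0,5,0,0,0,0,0,8,5,0,0,0,0,0,8,5,0,0,0,0,0,8,5,0,0,0,0,0,8,5,0,0,0,0,0,8,5,0,0,0,0,0,8,5,0,0,0,0,0,0])

```text
t: 23.5
tool_pos: [0.6305, 0.03, 0.3064]
orientation: [2.488, 1.915, 0.002]
force: [-3.5, -1.6, 6.0]
opening: 0.01
gripper_force: 25.0
```

```bash
python3 st.py
```

```text
t 23.5 pos [0.6305 0.03   0.3064] yaw 75.2 z [ 0.002 -0.001 -1.   ] q [-0.03  0.28  1.51 -0.    1.36  0.23] q6deg 12.9 F [-3.49 -1.62  6.  ] T [-0.407  0.628 -0.036] op 10.0 gf 25.0
```

drive_tool(moves=[5,0,0,0,0,0,8,5,0,0,0,0,0,8,5,0,0,0,0,0,8,5,0,0,0,0,0,8,5,0,0,0,0,0,8,5,0,0,0,0,0,8,5,0,0,0,0,0,8,5,0,0,0,0,0,8])

```text
t: 24.3
tool_pos: [0.6303, 0.0301, 0.3062]
orientation: [3.126, 0.305, 0.002]
force: [-4.5, -1.4, 6.8]
opening: 0.0096
gripper_force: 25.0
```

drive_tool(moves=[5,0,0,0,0,0,8,5,0,0,0,0,0,6,5,0,0,0,0,0,0])

```text
t: 24.6
tool_pos: [0.6303, 0.0301, 0.3062]
orientation: [3.14, -0.075, 0.002]
force: [-4.5, -0.8, 6.8]
opening: 0.0099
gripper_force: 25.0
```

```bash
python3 st.py
```

```text
t 24.6 pos [0.6303 0.0301 0.3062] yaw -2.7 z [ 0.001 -0.    -1.   ] q [-0.03  0.28  1.51 -0.    1.36  1.59] q6deg 90.8 F [-4.5  -0.79  6.84] T [-0.218  0.911  0.051] op 9.9 gf 25.0
```

drive_tool(moves=[5,0,0,0,0,0,6,5,0,0,0,0,0,6,5,0,0,0,0,0,0])

```text
t: 24.9
tool_pos: [0.6303, 0.0302, 0.3062]
orientation: [3.116, -0.403, 0.002]
force: [-3.8, -1.2, 6.5]
opening: 0.0096
gripper_force: 25.0
```

```bash
python3 st.py
```

```text
t 24.9 pos [0.6303 0.0302 0.3062] yaw -14.7 z [ 0.001 -0.    -1.   ] q [-0.03  0.28  1.51 -0.    1.36  1.79] q6deg 102.8 F [-3.83 -1.16  6.46] T [-0.109  0.9    0.097] op 9.6 gf 25.0
```

drive_tool(moves=[5,0,0,0,0,0,6,5,0,0,0,0,0,6,5,0,0,0,0,0,0])

```text
t: 25.2
tool_pos: [0.6303, 0.0303, 0.3061]
orientation: [-3.057, 0.726, -0.002]
force: [-4.9, -1.2, 6.4]
opening: 0.0097
gripper_force: 25.3
```

```bash
python3 st.py
```

```text
t 25.2 pos [0.6303 0.0303 0.3061] yaw -26.7 z [ 0.001 -0.    -1.   ] q [-0.03  0.28  1.51 -0.    1.36  2.  ] q6deg 114.8 F [-4.88 -1.19  6.35] T [-0.081  0.92   0.37 ] op 9.7 gf 25.3
```

drive_tool(moves=[40,0,0,0,0,0,0,40,0,0,0,0,0,0,40,0,0,-40,0,0,0,40,0,0,-40,0,0,0,40,0,0,-40,0,0,0,40,0,0,-40,0,0,0,40,0,0,0,0,0,0])

```text
t: 25.9
tool_pos: [0.6309, 0.0303, 0.4727]
orientation: [-3.055, 0.72, -0.019]
force: [-0.0, 0.5, 0.5]
opening: 0.04
gripper_force: 0.0
```

```bash
python3 look.py; python3 -c "
from plant import robot;import cv2
cv2.imwrite('pics/end.png',robot.read_camera('top')['color'][:,:,::-1])"
```

```text
t 25.9 pos [0.6309 0.0303 0.4727] yaw -26.5 z [ 0.012 -0.    -1.   ] q [-0.03  0.19  1.3   0.    1.64  2.  ] q6deg 114.6 F [-0.02  0.54  0.48] T [0.07  0.018 0.07 ] op 40.0 gf 0.0
[287. 202.] 565 yaw 170.5 [0.6318 0.0295] [0.0101 0.0461] tool dx,dy mm [-4.1  2.9]
[189. 271.] 311 yaw -138.7 [0.6127 0.1417] [0.0285 0.0105] tool dx,dy mm [-71.2 -89. ]
```

View pics/end.png

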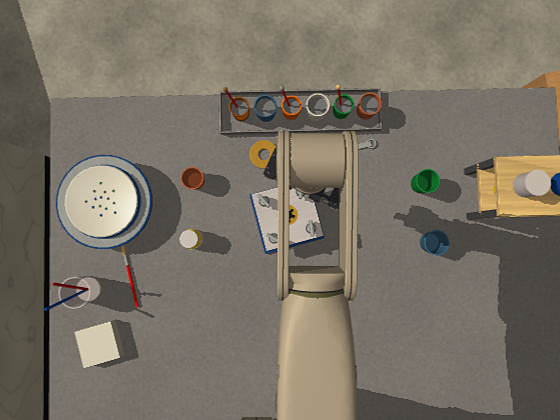

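Everything is standing where it was, and the gripper is clear above the plate. I'll check that nut D sprang back, which shows it seated.

Run:
```python
from h import *
from plant import robot
for n in("top","scene"):
    c=robot.read_camera(n);X,ok=cloud(c)
    for nm,p in dict(A=(.605,.137),C=(.524,.005),D=(.498,.1112)).items():
        q=X[ok&(np.hypot(X[...,0]-p[0],X[...,1]-p[1])<.03)&(X[...,2]>.12)&(X[...,2]<.155)]
        if len(q)<10: continue
        e,V=np.linalg.eigh(np.cov(q[:,:2].T));print(n,nm,len(q),np.degrees(np.arctan2(V[1,1],V[0,1])).round(1))
```

```text
top A 59 -140.6
top C 64 -172.4
top D 44 57.2
scene A 90 -138.1
scene C 91 -173.0
scene D 109 62.1
```

Nut D eased back from 45.5° to about 57–60°, so it is home. Handing in.

```bash
python3 -c "
from plant import robot
print(robot.close_job())"
```

```text
the job is handed in; nothing more can be done
None
```

I tightened all four wing nuts crosswise until each went firm and sprang back to home, then let go and handed the job in at about 26 s with nothing else disturbed; no verdict came back.

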